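Find the tired bag clip by feel and slide it to the reject mat

ROBOT

A 6-joint arm with a two-finger parallel gripper is mounted at the origin on a cart in front of the work surface, level with it; the furniture and walls round the work are solid. World frame = base frame: x ahead of the robot, y to its left, z up, the work surface at z = 0. Lengths are in mm, angles in rad, forces in N, time in s.
With the tool pointing down it reaches from about 275 to 825 mm from the base axis. Payload 5.2 kg.
Tool frame: the origin (TCP) lies at the very end of the fingers, on their centre line; the grasp point (between the pads) lies 19 mm behind it; z points along the fingers, y is the direction in which the jaws open and shut (so a half turn about z gives the same grasp; the last joint's range is limited). The gripper opens to 93 mm and grips with 3 to 60 N. Pads are 15 mm wide; open, the fingers measure 128 mm over their backs; the gripper's body (75 mm by 188 mm) begins 65 mm behind the grasp point.
Start: joints at [1.111, 0.259, 1.535, -0, 1.348, -0.203], TCP at [139.67, 531.975, 218.653] pointing down, gripper open.
Joint ranges: [-3.14, 3.14], [-0.91, 2.08], [0.19, 2.58], [-1.22, 4.36], [0.22, 2.71], [-3.12, 3.12]. Speed limits (rad/s): [2.57, 2.57, 3.14, 3.14, 3.14, 3.14].

INTERFACE

Orientations are given as a rotation vector (axis times angle).
In Python, from rig import sense, snapshot, get_calibration, job_done gives the robot as it stands.
- The arm moves only by the tool arm_command, never from a script. Its argument "targets" is a list of rows, each a list of 7 numbers: the shift along the tool's x, y, z in mm, then the turn, a rotation vector about the tool's x, y, z in degrees, then the closure, from -1 (fully open) to 1 (shut), so that 0 is half open. A call has 1 to 10 rows; each row shifts and turns the pose as measured when the row begins, along the tool's axes as they then stand; what a row does not reach is not made up. A row lasts 1/10 s, in which the tool goes at most 50 mm and 8.59 degrees, less where a joint would pass 70% of its speed; a pose out of reach is approached as far as the arm can. A call with a gripper value outside its range is refused whole. The fingers move at their own pace and stop on an object; the grip force is fixed at half the most. Time passes only in rows, so rows that do not move let the fingers close. It gives the time, the measured TCP pose, the force and the opening at its end, in the units of the state.
- sense(): the state, without advancing time (a new reading comes with each control period).
- snapshot(name): name is "side" or "top"; returns the picture (480x640x3 uint8, red, green, blue); there is no depth.
- get_calibration(name): a dict with "vfov" (degrees; the focal length in pixels is half the picture's height over the tangent of half this angle, whatever the lens; pixels are square), "cx", "cy" (the principal point, pixels), "R" (3x3) and "t" (3): a world point X has camera coordinates R X + t. Camera axes: x right, y down, z forward; pixel columns grow to the right and rows downward; lengths in mm; the calibration is good to about 2 mm. A picture is of the moment at which its call begins. get_calibration takes no time and is no camera call.
- job_done(): hands the job in, once; it reports no verdict.
The state is a dict: "time_s": time; "joint_pos": joint angles; "dq": joint speeds; "joint_efforts": joint torques, N m; "ee_pos": TCP position; "orientation": TCP orientation; "ft_force": force on the tool from outside, world axes, zero at the start; "torque": the same for the moment, N m; "width": opening from 0.0 (shut) to 1.0 (fully open).
Only numpy, scipy, OpenCV 4.12 (cv2) and the standard library are available. Lean on these libraries where they do the work, as an engineer would, in place of code of your own. Each camera call takes 0.05 s, during which the arm holds its last target.

TASK

One of the four green bag clips has a tired spring: find it by squeezing the clips open, pressing their thumb pads down against the worktop. Slide the tired clip along the worktop onto the red mat without lifting it, and there press its pad gently down once more to make sure. Leave the sound clips where they lie and do not disturb the other things.

Things in the scene. Friction and masses are not known exactly. Their poses are not given: they have to be found in the camera images.
- clip_a_centre (a point): Green bag clip, 125 mm, 90 g, one of 4 alike, lying flat, I-shaped from above. Point on its hinge, 20 mm up; its x to the jaws. Waist 34 mm wide, x -40 to +25, lower half 8 mm thick, cheeks 25 mm high at x -11 to 11. Jaws (x +25 to +60, 24 mm high) and foot of the tail (x -65 to -40, 10 mm high) are 60 mm wide: fingers beside the waist can hook their square shoulders and drag it
- clip_a_pad (a point): Top centre of that clip's thumb pad (34 wide, 30 mm long), the raised end of its upper lever: 41 mm above the worktop at clip x = -52 mm, jaws shut. Pressing it straight down about 17 mm opens the jaws fully; it springs back. 12 mm down, a sound clip pushes back with about 12 to 18 N, a tired one with about 5 N
- clip_b_centre (a point): Green bag clip, 125 mm, 90 g, one of 4 alike, lying flat, I-shaped from above. Point on its hinge, 20 mm up; its x to the jaws. Waist 34 mm wide, x -40 to +25, lower half 8 mm thick, cheeks 25 mm high at x -11 to 11. Jaws (x +25 to +60, 24 mm high) and foot of the tail (x -65 to -40, 10 mm high) are 60 mm wide: fingers beside the waist can hook their square shoulders and drag it
- clip_b_pad (a point): Top centre of that clip's thumb pad (34 wide, 30 mm long), the raised end of its upper lever: 41 mm above the worktop at clip x = -52 mm, jaws shut. Pressing it straight down about 17 mm opens the jaws fully; it springs back. 12 mm down, a sound clip pushes back with about 12 to 18 N, a tired one with about 5 N
- clip_c_centre (a point): Green bag clip, 125 mm, 90 g, one of 4 alike, lying flat, I-shaped from above. Point on its hinge, 20 mm up; its x to the jaws. Waist 34 mm wide, x -40 to +25, lower half 8 mm thick, cheeks 25 mm high at x -11 to 11. Jaws (x +25 to +60, 24 mm high) and foot of the tail (x -65 to -40, 10 mm high) are 60 mm wide: fingers beside the waist can hook their square shoulders and drag it
- clip_c_pad (a point): Top centre of that clip's thumb pad (34 wide, 30 mm long), the raised end of its upper lever: 41 mm above the worktop at clip x = -52 mm, jaws shut. Pressing it straight down about 17 mm opens the jaws fully; it springs back. 12 mm down, a sound clip pushes back with about 12 to 18 N, a tired one with about 5 N
- clip_d_centre (a point): Green bag clip, 125 mm, 90 g, one of 4 alike, lying flat, I-shaped from above. Point on its hinge, 20 mm up; its x to the jaws. Waist 34 mm wide, x -40 to +25, lower half 8 mm thick, cheeks 25 mm high at x -11 to 11. Jaws (x +25 to +60, 24 mm high) and foot of the tail (x -65 to -40, 10 mm high) are 60 mm wide: fingers beside the waist can hook their square shoulders and drag it
- clip_d_pad (a point): Top centre of that clip's thumb pad (34 wide, 30 mm long), the raised end of its upper lever: 41 mm above the worktop at clip x = -52 mm, jaws shut. Pressing it straight down about 17 mm opens the jaws fully; it springs back. 12 mm down, a sound clip pushes back with about 12 to 18 N, a tired one with about 5 N
- reject_mat: thin flat red mat with dark edging, 150 x 190 mm (its x by y), where the reject goes; lies flush on the worktop on the robot's left or right, origin at its centre, does not move, and clips slide over its edge unhindered
- tin: low round food tin, 86 mm across, 40 mm high, on the opposite side from the mat; bystander; origin at the centre of its underside
- spice_a: spice jar with red cap, 45 mm across, 106 mm high, behind the clips; bystander; origin at the centre of its underside
- spice_b: spice jar with red cap, 45 mm across, 106 mm high, behind the clips; bystander; origin at the centre of its underside
- glass: drinking glass, 81 mm across, 91 mm high, behind the clips; bystander; origin at the centre of its underside

How it is judged:
By the outcome, as a careful person would: the job done as asked, in the order asked, and still so for the second after the job is handed in, with the robot touching nothing.
It also fails if it takes over 72 s, if anything falls off the work surface, if the arm or the gripper's body presses on something with over 40 N, if the wrist force passes 120 N, or if a joint passes its speed limit or range.

## Working session

There is one attempt and no reset: what is moved stays moved. The work goes in short steps, Python scripts to look and compute and a tool call to move; the robot and the scene stay as the last step left them, time stands still between calls to the robot, and variables do not carry over. Pictures are saved under pics/ and viewed, and the job is handed in when it is done.

Besides the shell and the picture viewer there is one more tool, called after ">>>" in YAML: its name, and indented under it one key for each argument. arm_command: Moves the arm, as the interface text tells. Its arguments: {"type":"object","properties":{"targets":{"type":"array"}},"required":["targets"]}

```bash
mkdir -p pics; ls; python3 - <<'E'
from rig import *
import cv2
print(sense())
for n in("side","top"):
    print(n,get_calibration(n)); cv2.imwrite(f"pics/{n}0.png",snapshot(n)[:,:,::-1])
E
```

```text
pics
{'time_s': 0.0, 'joint_pos': array([ 1.11124001e+00,  2.59344601e-01,  1.53606716e+00, -5.69334500e-06,
        1.34795751e+00, -2.02799348e-01]), 'dq': array([ 2.30865538e-04,  9.40093183e-04, -1.88740425e-05, -3.86700245e-04,
        4.79197812e-04, -5.39644117e-04]), 'joint_efforts': array([-1.90145569e-03, -4.37328780e+01, -2.83993095e+01,  7.18699233e-02,
        4.16765932e-02, -1.19945662e-04]), 'ee_pos': array([139.4102729 , 531.49377916, 217.82321382]), 'orientation': array([-4.02130592e-01, -3.11517127e+00,  2.64141202e-03]), 'ft_force': array([-0.22721722,  0.37786013,  0.68919198]), 'torque': array([ 0.00181466, -0.02297112, -0.02917902]), 'width': 0.9970697388874652}
side {'vfov': 42.13080319888172, 'cx': 318.01421714888664, 'cy': 236.42985411728586, 'R': array([[-0.98219498, -0.18652179,  0.02241953],
       [-0.12133119,  0.53870055, -0.83371485],
       [ 0.14342858, -0.82159073, -0.55173989]]), 't': array([ 576.54054964,   93.55131848, 1327.23998921])}
top {'vfov': 55.538204181345904, 'cx': 327.6808237647259, 'cy': 237.6681169053514, 'R': array([[ 0.00762761, -0.99864077,  0.05155995],
       [-0.98333917, -0.01685564, -0.18099713],
       [ 0.18162019, -0.04932034, -0.98213116]]), 't': array([  50.08621346,  589.27903056, 1067.35125753])}
```

View pics/side0.png

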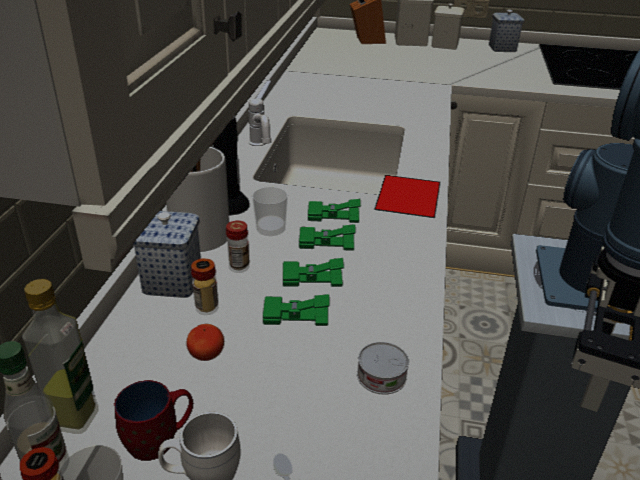

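View pics/top0.png

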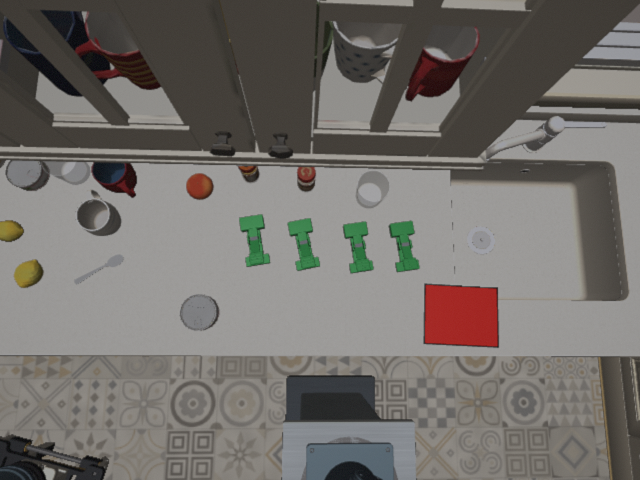

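The top view shows four clips in a row (255,240), (304,245), (358,248) and (404,246). The mat is at (461,316) and the tin at (199,312). I'll enlarge these.

```bash
cat > h.py <<'E'
import numpy as np, cv2
from rig import *
def cam(n):
    c=get_calibration(n); f=240/np.tan(np.radians(c['vfov']/2)); return c,f
def ray(n,u,v,z):
    c,f=cam(n); R=np.array(c['R']);t=np.array(c['t'])
    d=R.T@np.array([(u-c['cx'])/f,(v-c['cy'])/f,1]); o=-R.T@t
    return o+d*(z-o[2])/d[2]
def proj(n,X):
    c,f=cam(n); p=np.array(c['R'])@np.array(X,float)+np.array(c['t'])
    return np.array([c['cx']+f*p[0]/p[2],c['cy']+f*p[1]/p[2]])
def crop(src,out,x0,y0,w,h,s):
    im=cv2.imread(src)[y0:y0+h,x0:x0+w]; cv2.imwrite(out,cv2.resize(im,None,fx=s,fy=s,interpolation=cv2.INTER_CUBIC))
E
python3 - <<'E'
from h import *
crop("pics/top0.png","pics/c1.png",235,205,190,75,4)
crop("pics/side0.png","pics/c2.png",255,190,110,145,4)
im=cv2.imread("pics/top0.png")
hsv=cv2.cvtColor(im,cv2.COLOR_BGR2HSV)
g=cv2.inRange(hsv,(45,100,50),(80,255,255))
n,l,s,c=cv2.connectedComponentsWithStats(g)
for i in range(1,n):
    if s[i,4]>200:
        pts=np.argwhere(l==i)[:,::-1].astype(np.float32)
        r=cv2.minAreaRect(pts); print(s[i],c[i],r)
        b=cv2.boxPoints(r); print([ray("top",*q,15)[:2].round() for q in b])
for q in((425,284),(498,288),(498,347),(424,344)): print(ray("top",*q,0).round())
print("tin",ray("top",199,312,40).round(), "glass",ray("top",372,182,91),"glassbottom",ray("top",370,196,0), "spice",ray("top",307,174,106),ray("top",248,168,106))
E
```

```text
[240 215  30  51 802] [254.1957606  239.48254364] ((254.18399047851562, 240.05123901367188), (48.501564025878906, 22.863496780395508), 80.78897094726562)
[array([643., 281.]), array([653., 224.]), array([531., 201.]), array([521., 257.])]
[288 219  32  51 785] [303.23312102 243.28917197] ((303.4807434082031, 243.90386962890625), (48.244564056396484, 22.553354263305664), 78.69007110595703)
[array([633., 158.]), array([646., 102.]), array([525.,  76.]), array([513., 131.])]
[390 221  29  51 792] [403.94570707 245.3459596 ] ((403.9174499511719, 245.93861389160156), (47.983917236328125, 22.900754928588867), 81.63410949707031)
[array([ 634., -102.]), array([ 644., -162.]), array([ 521., -176.]), array([ 512., -118.])]
[344 222  29  51 790] [357.82151899 246.29240506] ((357.997314453125, 246.81622314453125), (48.19243621826172, 22.718547821044922), 81.02737426757812)
[array([630.,  16.]), array([640., -41.]), array([518., -60.]), array([508.,  -3.])]
[ 482. -195.    0.]
[ 474. -385.    0.]
[ 326. -376.    0.]
[ 333. -188.    0.]
tin [406. 362.  40.] glass [721.36699157 -47.84647814  91.        ] glassbottom [711.72412903 -55.91886291   0.        ] spice [732.8146967  110.78802282 106.        ] [744.25209669 251.42406498 106.        ]
```

View pics/c1.png

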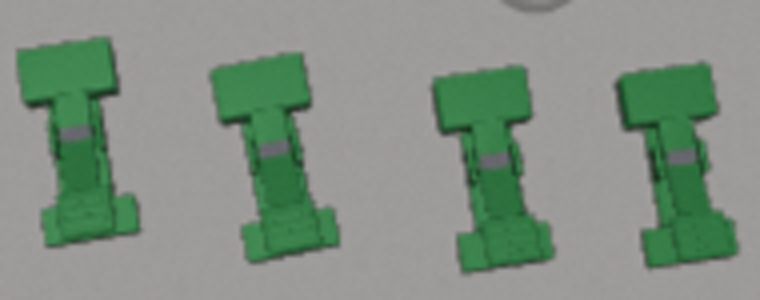

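View pics/c2.png

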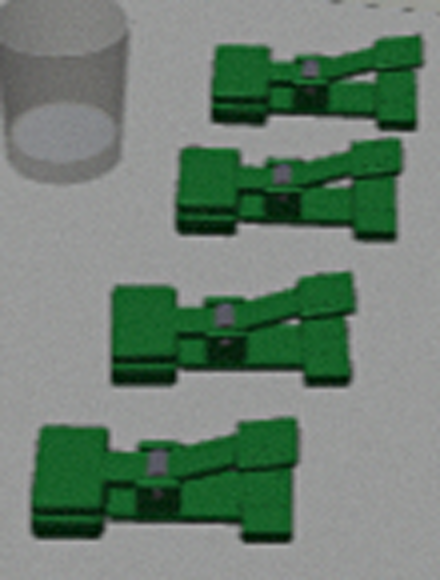

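Both crops agree: the jaws point away from the robot (+x) and the raised pads face it. I'll fit the clip model's silhouette in both views.

```bash
cat > fit.py <<'E'
from h import *
from scipy.optimize import minimize
def box(x0,x1,w,z0,z1):return [(x,y,z) for x in(x0,x1) for y in(-w/2,w/2) for z in(z0,z1)]
def lever(): # sloped from hinge to pad
    return [(x,y,z) for x,zz in((-11,(15,25)),(-38,(28,36))) for y in(-17,17) for z in zz]
PARTS=[box(25,60,60,0,24),box(-65,-40,60,0,10),box(-40,25,34,0,8),box(-11,11,34,0,25),box(0,26,22,10,22),[(x,y*.65,z) for x,y,z in lever()],box(-67,-37,34,33,41)]
S=4
def sil(n,p,shape,off):
    c,s=np.cos(p[2]),np.sin(p[2]); m=np.zeros(shape,np.uint8)
    for P in PARTS:
        q=np.array([(proj(n,(p[0]+c*x-s*y,p[1]+s*x+c*y,z))-off+.5)*S for x,y,z in P],np.float32)
        cv2.fillConvexPoly(m,cv2.convexHull(np.round(q*16).astype(np.int32)),255,cv2.LINE_8,4)
    return m
def mask(im):
    hsv=cv2.cvtColor(cv2.resize(im,None,fx=S,fy=S,interpolation=cv2.INTER_CUBIC),cv2.COLOR_BGR2HSV)
    m=cv2.inRange(hsv,(45,90,25),(80,255,255)); return cv2.morphologyEx(m,cv2.MORPH_CLOSE,np.ones((13,13)))
def fit(ims,p0,views=("top","side")):
    obs={}
    for n in views:
        u=proj(n,(p0[0],p0[1],15)).astype(int)-45
        obs[n]=(mask(ims[n][max(u[1],0):u[1]+90,max(u[0],0):u[0]+90]),u)
        # keep component nearest centre
        k,l,st,ce=cv2.connectedComponentsWithStats(obs[n][0])
        i=1+np.argmin([np.hypot(*(ce[i]-180))-(st[i,4]>1500)*1000 for i in range(1,k)])
        obs[n]=((l==i).astype(np.uint8)*255,u)
    def cost(p):
        t=0
        for n,(m,u) in obs.items():
            s=sil(n,p,m.shape,u); t+=1-np.sum((s>0)&(m>0))/np.sum((s>0)|(m>0))
        return t
    best=None
    for d in(-.1,0,.1):
        r=minimize(cost,[p0[0],p0[1],p0[2]+d],method='Nelder-Mead',options=dict(initial_simplex=np.array([[p0[0],p0[1],p0[2]+d]]*4)+np.array([[0,0,0],[6,0,0],[0,6,0],[0,0,.1]])))
        if best is None or r.fun<best.fun:best=r
    return best.x,best.fun
E
python3 - <<'E'
from fit import *
ims={n:cv2.imread(f"pics/{n}0.png") for n in("top","side")}
for p0 in((587,241,.18),(579,117,.18),(574,-22,.18),(578,-140,.15)):
    for v in(("top","side"),("top",),("side",)):
        x,f=fit(ims,p0,v); c,s=np.cos(x[2]),np.sin(x[2])
        print(v,x.round(3),round(f,3),"pad",(x[:2]-52*np.array([c,s])).round(1))
E
```

```text
Traceback (most recent call last):
  File "fit.py", line 33, in fit
    r=minimize(cost,[p0[0],p0[1],p0[2]+d],method='Nelder-Mead',options=dict(initial_simplex=np.array([[p0[0],p0[1],p0[2]+d]]*4)+np.array([[0,0,0],[6,0,0],[0,6,0],[0,0,.1]])))
  File "fit.py", line 29, in cost
    s=sil(n,p,m.shape,u); t+=1-np.sum((s>0)&(m>0))/np.sum((s>0)|(m>0))
  File "fit.py", line 11, in sil
    q=np.array([(proj(n,(p[0]+c*x-s*y,p[1]+s*x+c*y,z))-off+.5)*S for x,y,z in P],np.float32)
                 ~~~~^^^^^^^^^^^^^^^^^^^^^^^^^^^^^^^^^
  File "h.py", line 10, in proj
    c,f=cam(n); p=np.array(c['R'])@np.array(X,float)+np.array(c['t'])
        ~~~^^^
  File "h.py", line 4, in cam
    c=get_calibration(n); f=240/np.tan(np.radians(c['vfov']/2)); return c,f
ValueError: time passes only in moves, steps and waits
```

```bash
sed -i 's/^def cam/import functools\n@functools.lru_cache(None)\ndef cam/' h.py
python3 - <<'E'
from fit import *
ims={n:cv2.imread(f"pics/{n}0.png") for n in("top","side")}
for p0 in((587,241,.18),(579,117,.18),(574,-22,.18),(578,-140,.15)):
    for v in(("top","side"),("top",),("side",)):
        x,f=fit(ims,p0,v); c,s=np.cos(x[2]),np.sin(x[2])
        print(v,x.round(3),round(f,3),"pad",(x[:2]-52*np.array([c,s])).round(1))
E
```

```text
('top', 'side') [5.89097e+02 2.41096e+02 1.99000e-01] 0.3 pad [538.1 230.8]
('top',) [5.90075e+02 2.42027e+02 2.04000e-01] 0.168 pad [539.2 231.5]
('side',) [5.89143e+02 2.39102e+02 1.78000e-01] 0.129 pad [538.  229.9]
('top', 'side') [5.81772e+02 1.16570e+02 2.12000e-01] 0.291 pad [530.9 105.6]
('top',) [5.82484e+02 1.18243e+02 1.98000e-01] 0.158 pad [531.5 108. ]
('side',) [5.80760e+02 1.14725e+02 2.11000e-01] 0.13 pad [529.9 103.8]
('top', 'side') [ 5.76016e+02 -2.20690e+01  1.79000e-01] 0.684 pad [524.8 -31.3]
('top',) [ 5.76935e+02 -2.03880e+01  1.60000e-01] 0.177 pad [525.6 -28.7]
('side',) [ 5.75388e+02 -2.30030e+01  2.15000e-01] 0.503 pad [524.6 -34.1]
('top', 'side') [ 5.79270e+02 -1.39586e+02  1.62000e-01] 0.761 pad [ 528. -148.]
('top',) [ 5.82172e+02 -1.39710e+02  1.63000e-01] 0.187 pad [ 530.9 -148.2]
('side',) [ 5.79658e+02 -1.39847e+02  1.18000e-01] 0.573 pad [ 528. -146.]
```

```bash
cat > plan.py <<'E'
import sys
from h import *
from scipy.spatial.transform import Rotation as Ro
# plan.py x y z yawdeg(of clip: tool y along clip y, world angle yaw+90) nrows closure
def cur():
    s=sense(); return s,np.array(s['ee_pos']),Ro.from_rotvec(s['orientation'])
def plan(x,y,z,yaw,n,g):
    s,p,R=cur(); a=np.radians(yaw)
    best=None
    for k in(1,-1):
        yv=k*np.array([-np.sin(a),np.cos(a),0]); zv=np.array([0,0,-1.]); xv=np.cross(yv,zv)
        T=Ro.from_matrix(np.array([xv,yv,zv]).T); e=(R.inv()*T).as_rotvec()
        if best is None or np.linalg.norm(e)<np.linalg.norm(best[0]):best=(e,T)
    e,T=best; d=(np.array([x,y,z])-p)/n
    print("at",p.round(1),"yerr/turn deg",np.degrees(e).round(2),"F",np.round(s['ft_force'],2),"w",round(s['width'],3),"t",s['time_s'], "q",np.round(s['joint_pos'],2))
    for i in range(n):
        Ri=R*Ro.from_rotvec(e*i/n)
        print([*(Ri.inv().apply(d)).round(1).tolist(),*np.degrees(e/n).round(2).tolist(),g])
if __name__=="__main__":
    a=[float(v) for v in sys.argv[1:]]; plan(*a[:4],int(a[4]),a[5])
E
python3 plan.py 538 231 120 11 18 1
```

```text
at [139.5 531.5 217.9] yerr/turn deg [ -0.08  -0.04 -25.72] F [-0.02 -0.06 -0.58] w 0.999 t 0.1 q [ 1.11  0.26  1.54  0.    1.35 -0.2 ]
[-25.7, -10.5, 5.4, -0.0, -0.0, -1.43, 1.0]
[-25.4, -11.2, 5.4, -0.0, -0.0, -1.43, 1.0]
[-25.1, -11.8, 5.4, -0.0, -0.0, -1.43, 1.0]
[-24.8, -12.4, 5.4, -0.0, -0.0, -1.43, 1.0]
[-24.5, -13.0, 5.4, -0.0, -0.0, -1.43, 1.0]
[-24.1, -13.6, 5.4, -0.0, -0.0, -1.43, 1.0]
[-23.8, -14.2, 5.4, -0.0, -0.0, -1.43, 1.0]
[-23.4, -14.8, 5.4, -0.0, -0.0, -1.43, 1.0]
[-23.1, -15.4, 5.4, -0.0, -0.0, -1.43, 1.0]
[-22.7, -16.0, 5.4, -0.0, -0.0, -1.43, 1.0]
[-22.3, -16.5, 5.4, -0.0, -0.0, -1.43, 1.0]
[-21.8, -17.1, 5.4, -0.0, -0.0, -1.43, 1.0]
[-21.4, -17.6, 5.4, -0.0, -0.0, -1.43, 1.0]
[-21.0, -18.1, 5.4, -0.0, -0.0, -1.43, 1.0]
[-20.5, -18.7, 5.4, -0.0, -0.0, -1.43, 1.0]
[-20.0, -19.2, 5.4, -0.0, -0.0, -1.43, 1.0]
[-19.6, -19.7, 5.4, -0.0, -0.0, -1.43, 1.0]
[-19.1, -20.1, 5.4, -0.0, -0.0, -1.43, 1.0]
```

>>> arm_command:
  targets:
    - [-25.5,-11,0,0,0,-1.4,1]
    - [-25,-11,0,0,0,-1.4,1]
    - [-25,-12,5,0,0,-1.4,1]
    - [-25,-12,5,0,0,-1.4,1]
    - [-24.5,-13,5,0,0,-1.4,1]
    - [-24,-14,5,0,0,-1.4,1]
    - [-24,-14,5,0,0,-1.4,1]
    - [-23.5,-15,5,0,0,-1.4,1]
    - [-23,-15,5,0,0,-1.4,1]
    - [-22.5,-16,5,0,0,-1.4,1]

```text
time_s: 1.1
ee_pos: [363.9, 359.5, 172.9]
orientation: [0.007, -3.135, 0.008]
ft_force: [0.8, -0.4, 0.1]
width: 0.189
```

```bash
python3 plan.py 538 231 100 11 9 1
```

```text
at [363.9 359.5 172.9] yerr/turn deg [ -0.26  -0.38 -10.75] F [ 0.79 -0.44  0.1 ] w 0.189 t 1.1 q [ 0.56  0.23  1.69 -0.    1.23 -1.01]
[-19.3, -14.3, 8.1, -0.03, -0.04, -1.19, 1.0]
[-19.0, -14.7, 8.1, -0.03, -0.04, -1.19, 1.0]
[-18.7, -15.1, 8.1, -0.03, -0.04, -1.19, 1.0]
[-18.4, -15.5, 8.1, -0.03, -0.04, -1.19, 1.0]
[-18.0, -15.9, 8.1, -0.03, -0.04, -1.19, 1.0]
[-17.7, -16.3, 8.1, -0.03, -0.04, -1.19, 1.0]
[-17.4, -16.6, 8.1, -0.03, -0.04, -1.19, 1.0]
[-17.0, -17.0, 8.1, -0.03, -0.04, -1.19, 1.0]
[-16.6, -17.4, 8.1, -0.03, -0.04, -1.19, 1.0]
```

>>> arm_command:
  targets:
    - [-19,-14,8,0,0,-1.2,1]
    - [-19,-15,8,0,0,-1.2,1]
    - [-19,-15,8,0,0,-1.2,1]
    - [-18,-15.5,8,0,0,-1.2,1]
    - [-18,-16,8,0,0,-1.2,1]
    - [-18,-16,8,0,0,-1.2,1]
    - [-17,-17,8,0,0,-1.2,1]
    - [-17,-17,8,0,0,-1.2,1]
    - [-17,-17,8,0,0,-1.2,1]
    - [0,0,0,0,0,0,1]

```text
time_s: 2.1
ee_pos: [544.0, 222.1, 92.3]
orientation: [0.308, -3.112, 0.01]
ft_force: [-0.6, 0.6, 0.3]
width: 0.004
```

```bash
python3 plan.py 538 231 55 11 4 1; python3 - <<'E'
from h import *
for n in("side","top"): cv2.imwrite(f"pics/{n}1.png",snapshot(n)[:,:,::-1])
crop("pics/side1.png","pics/c3.png",220,150,200,150,4)
E
```

```text
at [544.  222.1  92.3] yerr/turn deg [-0.29 -0.87  0.32] F [-0.6   0.65  0.35] w 0.004 t 2.1 q [ 0.2   0.44  1.59 -0.01  1.12 -1.56]
[0.9, 2.5, 9.3, -0.07, -0.22, 0.08, 1.0]
[0.9, 2.5, 9.3, -0.07, -0.22, 0.08, 1.0]
[1.0, 2.5, 9.3, -0.07, -0.22, 0.08, 1.0]
[1.0, 2.5, 9.3, -0.07, -0.22, 0.08, 1.0]
```

View pics/c3.png

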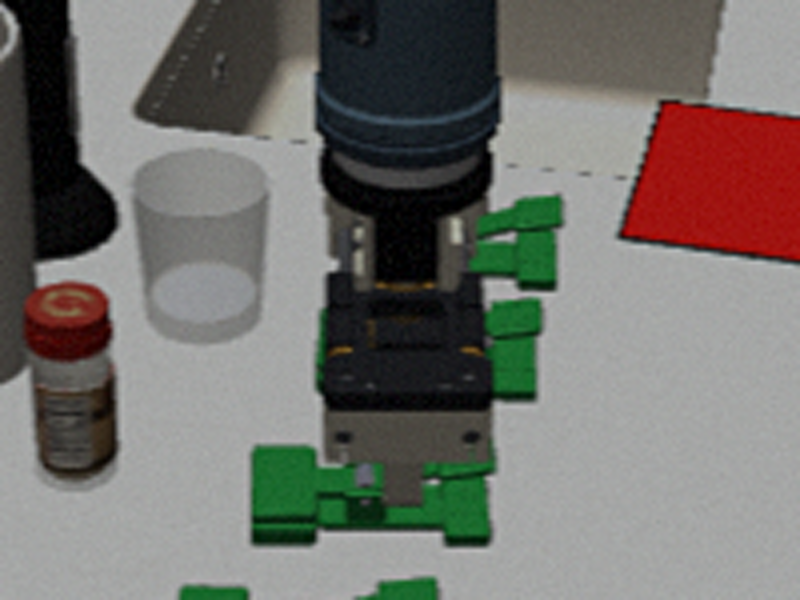

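View pics/top1.png

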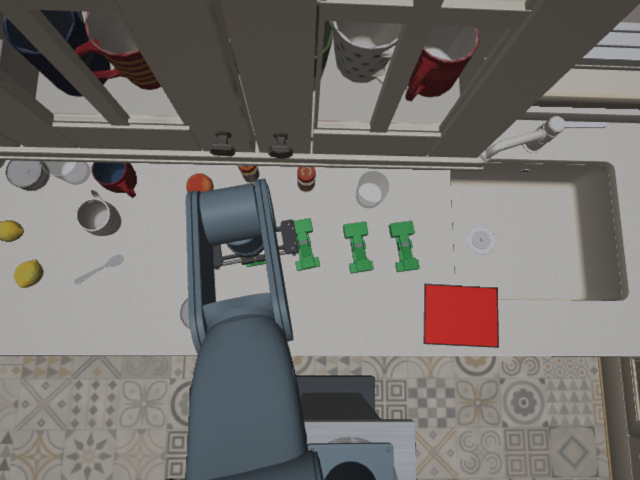

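The closed fingers are above the far-left clip, about 9 mm off the pad in y. I'll correct that while descending.

>>> arm_command:
  targets:
    - [1,2.5,8,-0.1,-0.3,0,1]
    - [1,2.5,8,-0.1,-0.3,0,1]
    - [1,2.5,8,-0.1,-0.3,0,1]
    - [1,2.5,8,0,0,0,1]
    - [0,0,0,0,0,0,1]

```text
time_s: 2.7
ee_pos: [531.7, 236.4, 59.2]
orientation: [-0.315, 3.126, 0.004]
ft_force: [-0.2, -0.0, 0.2]
width: 0.002
```

```bash
python3 plan.py 538 231 44 11 4 1
```

```text
at [531.7 236.4  59.2] yerr/turn deg [0.15 0.01 0.52] F [-0.16 -0.02  0.21] w 0.002 t 2.7 q [ 0.23  0.46  1.66  0.    1.02 -1.55]
[-1.3, -1.6, 3.8, 0.04, 0.0, 0.13, 1.0]
[-1.3, -1.6, 3.8, 0.04, 0.0, 0.13, 1.0]
[-1.3, -1.6, 3.8, 0.04, 0.0, 0.13, 1.0]
[-1.3, -1.6, 3.8, 0.04, 0.0, 0.13, 1.0]
```

>>> arm_command:
  targets:
    - [-2.5,-2.5,4,0,0,0,1]
    - [-2.5,-2,4,0,0,0,1]
    - [0,0,4,0,0,0,1]
    - [0,0,0,0,0,0,1]

```text
time_s: 3.1
ee_pos: [538.3, 233.1, 46.4]
orientation: [-0.316, 3.125, 0.004]
ft_force: [-0.3, 0.3, 0.5]
width: 0.002
```

```bash
python3 plan.py 538 231 41 11 2 1
```

```text
at [538.3 233.1  46.4] yerr/turn deg [0.14 0.05 0.56] F [-0.31  0.3   0.49] w 0.002 t 3.1 q [ 0.22  0.49  1.66  0.    1.   -1.56]
[0.4, -1.0, 2.7, 0.07, 0.03, 0.28, 1.0]
[0.4, -1.0, 2.7, 0.07, 0.03, 0.28, 1.0]
```

>>> arm_command:
  targets:
    - [0,-1,3,0,0,0,1]
    - [0,0,3,0,0,0,1]
    - [0,0,3,0,0,0,1]

```text
time_s: 3.4
ee_pos: [538.1, 231.7, 38.4]
orientation: [0.316, -3.125, -0.004]
ft_force: [-5.5, -0.7, 10.2]
width: 0.004
```

>>> arm_command:
  targets:
    - [0,0,3,0,0,0,1]
    - [0,0,3,0,0,0,1]
    - [0,0,2,0,0,0,1]
    - [0,0,0,0,0,0,1]

```text
time_s: 3.8
ee_pos: [536.9, 231.5, 34.7]
orientation: [0.316, -3.125, -0.004]
ft_force: [-1.7, -1.5, 10.8]
width: 0.003
```

```bash
python3 plan.py 538 231 41 11 1 1
```

```text
at [536.9 231.5  34.7] yerr/turn deg [ 0.14 -0.04  0.54] F [-1.74 -1.49 10.78] w 0.003 t 3.8 q [ 0.21  0.5   1.67  0.    0.97 -1.56]
[-0.9, -0.7, -6.3, 0.14, -0.04, 0.54, 1.0]
```

>>> arm_command:
  targets:
    - [0,0,3,0,0,0,1]
    - [0,0,3,0,0,0,1]
    - [0,0,3,0,0,0,1]
    - [0,0,2,0,0,0,1]

```text
time_s: 4.2
ee_pos: [536.0, 231.4, 30.3]
orientation: [0.317, -3.125, -0.003]
ft_force: [-5.8, -1.0, 15.3]
width: 0.005
```

>>> arm_command:
  targets:
    - [0,0,-10,0,0,0,1]
    - [0,0,-15,0,0,0,1]
    - [0,0,-15,0,0,0,1]
    - [0,0,-10,0,0,0,1]
    - [0,0,0,0,0,0,1]

```text
time_s: 4.7
ee_pos: [539.2, 231.6, 85.0]
orientation: [-0.315, 3.117, 0.005]
ft_force: [-0.7, 0.0, -0.2]
width: 0.006
```

```bash
python3 plan.py 531 105.5 70 11.7 6 1
```

```text
at [539.2 231.6  85. ] yerr/turn deg [ 0.13  0.51 -0.17] F [-0.68  0.04 -0.2 ] w 0.006 t 4.7 q [ 0.21  0.44  1.63  0.    1.07 -1.56]
[5.6, -20.3, 2.4, 0.02, 0.08, -0.03, 1.0]
[5.6, -20.3, 2.4, 0.02, 0.08, -0.03, 1.0]
[5.6, -20.3, 2.4, 0.02, 0.08, -0.03, 1.0]
[5.6, -20.3, 2.5, 0.02, 0.08, -0.03, 1.0]
[5.6, -20.3, 2.5, 0.02, 0.08, -0.03, 1.0]
[5.6, -20.3, 2.5, 0.02, 0.08, -0.03, 1.0]
```

>>> arm_command:
  targets:
    - [5,-20,0,0,0.1,0,1]
    - [6,-22,2,0,0.1,0,1]
    - [6,-22,3,0,0.1,0,1]
    - [6,-22,3,0,0.1,0,1]
    - [6,-20,3,0,0.1,0,1]
    - [3,-10,3,0,0,0,1]
    - [0,0,0,0,0,0,1]
    - [0,0,0,0,0,0,1]

```text
time_s: 5.5
ee_pos: [528.4, 108.5, 65.3]
orientation: [0.317, -3.12, -0.006]
ft_force: [0.0, 0.1, -0.0]
width: -0.0
```

```bash
python3 plan.py 531 105.5 45 11.7 4 1;  python3 - <<'E'
from fit import *
ims={}
for n in("side","top"): ims[n]=snapshot(n)[:,:,::-1].copy(); cv2.imwrite(f"pics/{n}2.png",ims[n])
for n in("side","top"):print(fit(ims,(587,241,.18),(n,)))
E
```

```text
at [528.4 108.5  65.3] yerr/turn deg [ 0.25 -0.28 -0.11] F [ 0.04  0.08 -0.02] w -0.0 t 5.5 q [-0.01  0.4   1.75  0.    1.   -1.78]
[-0.5, -0.9, 5.1, 0.06, -0.07, -0.03, 1.0]
[-0.5, -0.9, 5.1, 0.06, -0.07, -0.03, 1.0]
[-0.5, -0.9, 5.1, 0.06, -0.07, -0.03, 1.0]
[-0.5, -0.9, 5.1, 0.06, -0.07, -0.03, 1.0]
(array([5.89159446e+02, 2.39065844e+02, 1.79050973e-01]), np.float64(0.12927175455835793))
(array([5.88905227e+02, 2.41824629e+02, 2.10014391e-01]), np.float64(0.2303268954309644))
```

The first clip gave 15 N at 10.7 mm, so it is sound. The side-view fit shows it hasn't moved. Next is clip 2.

>>> arm_command:
  targets:
    - [-1,-1,5,0,0,0,1]
    - [-1,-1,5,0,0,0,1]
    - [-0.5,-0.5,5,0,0,0,1]
    - [0,0,4,0,0,0,1]
    - [0,0,0,0,0,0,1]

```text
time_s: 6.1
ee_pos: [531.8, 109.5, 44.8]
orientation: [0.324, -3.121, -0.006]
ft_force: [-0.3, -0.6, -0.1]
width: 0.005
```

>>> arm_command:
  targets:
    - [0,0,4,0,0,0,1]
    - [0,0,3,0,0,0,1]
    - [0,0,3,0,0,0,1]
    - [0,0,3,0,0,0,1]
    - [0,0,2,0,0,0,1]

```text
time_s: 6.6
ee_pos: [529.6, 108.9, 32.1]
orientation: [0.325, -3.117, -0.004]
ft_force: [-3.7, 0.1, 12.7]
width: 0.003
```

>>> arm_command:
  targets:
    - [0,0,3,0,0,0,1]
    - [0,0,3,0,0,0,1]
    - [0,0,2,0,0,0,1]

```text
time_s: 6.9
ee_pos: [528.9, 108.8, 28.2]
orientation: [0.326, -3.117, -0.003]
ft_force: [-5.2, 0.2, 14.7]
width: 0.001
```

>>> arm_command:
  targets:
    - [0,0,-10,0,0,0,1]
    - [0,0,-15,0,0,0,1]
    - [0,0,-15,0,0,0,1]
    - [0,0,0,0,0,0,1]

```text
time_s: 7.3
ee_pos: [532.8, 109.0, 71.9]
orientation: [-0.325, 3.123, 0.003]
ft_force: [-0.4, -0.6, 0.3]
width: 0.006
```

```bash
python3 plan.py 525 -31 70 10.3 6 1
```

```text
at [532.8 109.   71.9] yerr/turn deg [0.11 0.1  1.59] F [-0.44 -0.56  0.27] w 0.006 t 7.3 q [-0.    0.39  1.74  0.    1.01 -1.78]
[6.1, -22.6, 0.3, 0.02, 0.02, 0.26, 1.0]
[6.0, -22.6, 0.3, 0.02, 0.02, 0.26, 1.0]
[5.9, -22.6, 0.3, 0.02, 0.02, 0.26, 1.0]
[5.8, -22.6, 0.3, 0.02, 0.02, 0.26, 1.0]
[5.7, -22.7, 0.3, 0.02, 0.02, 0.26, 1.0]
[5.6, -22.7, 0.3, 0.02, 0.02, 0.26, 1.0]
```

Clip 2 is sound too, at 14.7 N and 12.8 mm down. On to clip 3.

>>> arm_command:
  targets:
    - [6,-22,0,0,0,0.3,1]
    - [6,-25,0,0,0,0.3,1]
    - [6,-25,0,0,0,0.3,1]
    - [6,-25,0,0,0,0.3,1]
    - [6,-24,0,0,0,0.3,1]
    - [3,-12,0,0,0,0,1]
    - [0,-1,0,0,0,0,1]
    - [0,0,0,0,0,0,1]

```text
time_s: 8.1
ee_pos: [524.0, -31.9, 66.1]
orientation: [0.285, -3.126, -0.007]
ft_force: [-0.1, -0.2, -0.2]
width: 0.005
```

```bash
python3 plan.py 525 -31 45 10.3 4 1
```

```text
at [524.  -31.9  66.1] yerr/turn deg [ 0.27 -0.12  0.11] F [-0.06 -0.22 -0.22] w 0.005 t 8.1 q [-0.28  0.37  1.79  0.    0.99 -2.03]
[-0.3, 0.2, 5.3, 0.07, -0.03, 0.03, 1.0]
[-0.3, 0.2, 5.3, 0.07, -0.03, 0.03, 1.0]
[-0.3, 0.2, 5.3, 0.07, -0.03, 0.03, 1.0]
[-0.3, 0.2, 5.3, 0.07, -0.03, 0.03, 1.0]
```

>>> arm_command:
  targets:
    - [0,0,5,0,0,0,1]
    - [0,0,5,0,0,0,1]
    - [0,0,5,0,0,0,1]
    - [0,0,5,0,0,0,1]
    - [0,0,0,0,0,0,1]

```text
time_s: 8.6
ee_pos: [523.4, -28.0, 43.5]
orientation: [0.291, -3.124, -0.009]
ft_force: [0.0, 0.3, -0.1]
width: 0.006
```

>>> arm_command:
  targets:
    - [0,0,4,0,0,0,1]
    - [0,0,3,0,0,0,1]
    - [0,0,3,0,0,0,1]
    - [0,0,3,0,0,0,1]
    - [0,0,2,0,0,0,1]

```text
time_s: 9.1
ee_pos: [520.9, -28.5, 31.4]
orientation: [0.295, -3.12, -0.006]
ft_force: [-5.7, 1.0, 13.1]
width: 0.003
```

>>> arm_command:
  targets:
    - [0,0,3,0,0,0,1]
    - [0,0,3,0,0,0,1]

```text
time_s: 9.3
ee_pos: [520.4, -28.6, 28.0]
orientation: [0.296, -3.119, -0.005]
ft_force: [-5.0, 1.0, 14.4]
width: 0.004
```

>>> arm_command:
  targets:
    - [0,0,-10,0,0,0,1]
    - [0,0,-15,0,0,0,1]
    - [0,0,-15,0,0,0,1]
    - [0,0,0,0,0,0,1]

```text
time_s: 9.7
ee_pos: [524.2, -28.9, 71.5]
orientation: [0.296, -3.127, -0.002]
ft_force: [0.0, 0.9, 0.6]
width: 0.006
```

```bash
python3 plan.py 529 -148 68 9 6 1
```

```text
at [524.2 -28.9  71.5] yerr/turn deg [ 0.08 -0.    1.82] F [0.01 0.92 0.6 ] w 0.006 t 9.7 q [-0.27  0.36  1.79  0.    0.99 -2.03]
[2.9, -19.6, 0.6, 0.01, -0.0, 0.3, 1.0]
[2.8, -19.7, 0.6, 0.01, -0.0, 0.3, 1.0]
[2.7, -19.7, 0.6, 0.01, -0.0, 0.3, 1.0]
[2.6, -19.7, 0.6, 0.01, -0.0, 0.3, 1.0]
[2.5, -19.7, 0.6, 0.01, -0.0, 0.3, 1.0]
[2.4, -19.7, 0.6, 0.01, -0.0, 0.3, 1.0]
```

Clip 3 is sound: 14.4 N at 13 mm. I'll press clip 4 to confirm it is the tired one.

>>> arm_command:
  targets:
    - [3,-20,0,0,0,0.3,1]
    - [3,-22,0,0,0,0.3,1]
    - [3,-22,0,0,0,0.3,1]
    - [3,-22,0,0,0,0.3,1]
    - [2,-20,0,0,0,0.3,1]
    - [1,-8,0,0,0,0,1]
    - [0,-1,0,0,0,0,1]
    - [0,0,0,0,0,0,1]

```text
time_s: 10.5
ee_pos: [527.9, -146.5, 66.0]
orientation: [0.256, -3.127, -0.007]
ft_force: [0.2, -0.1, 1.0]
width: 0.005
```

```bash
python3 plan.py 529 -148 45 9 4 1
```

```text
at [ 527.9 -146.5   66. ] yerr/turn deg [ 0.27 -0.2   0.36] F [ 0.22 -0.05  0.95] w 0.005 t 10.5 q [-0.48  0.41  1.73  0.    1.01 -2.21]
[-0.2, -0.4, 5.2, 0.07, -0.05, 0.09, 1.0]
[-0.2, -0.4, 5.2, 0.07, -0.05, 0.09, 1.0]
[-0.2, -0.4, 5.2, 0.07, -0.05, 0.09, 1.0]
[-0.2, -0.4, 5.2, 0.07, -0.05, 0.09, 1.0]
```

>>> arm_command:
  targets:
    - [0,-0.5,5,0,0,0,1]
    - [0,-1,5,0,0,0,1]
    - [0,-1,5,0,0,0,1]
    - [0,-1,5,0,0,0,1]
    - [0,0,0,0,0,0,1]

```text
time_s: 11.0
ee_pos: [527.7, -146.6, 43.5]
orientation: [0.261, -3.125, -0.009]
ft_force: [-0.0, -0.2, 0.8]
width: 0.004
```

>>> arm_command:
  targets:
    - [0,0,4,0,0,0,1]
    - [0,0,3,0,0,0,1]
    - [0,0,3,0,0,0,1]
    - [0,0,3,0,0,0,1]

```text
time_s: 11.4
ee_pos: [526.7, -146.7, 30.4]
orientation: [0.262, -3.124, -0.008]
ft_force: [-4.3, -0.7, 5.0]
width: 0.007
```

>>> arm_command:
  targets:
    - [0,0,1,0,0,0,1]

```text
time_s: 11.5
ee_pos: [526.5, -146.8, 29.2]
orientation: [0.262, -3.123, -0.008]
ft_force: [-2.8, -1.1, 4.5]
width: 0.005
```

>>> arm_command:
  targets:
    - [0,0,-10,0,0,0,1]
    - [0,0,-15,0,0,0,1]
    - [0,0,-20,0,0,0,0.5]
    - [0,0,-15,0,0,0,-0.2]
    - [0,0,0,0,0,0,-0.2]

```text
time_s: 12.0
ee_pos: [529.8, -147.1, 93.1]
orientation: [0.261, -3.129, -0.008]
ft_force: [-0.0, -1.0, -0.2]
width: 0.214
```

```bash
python3 plan.py 529 -148 95 9 1 1;  python3 - <<'E'
from fit import *
ims={}
for n in("side","top"): ims[n]=snapshot(n)[:,:,::-1].copy(); cv2.imwrite(f"pics/{n}3.png",ims[n])
crop("pics/side3.png","pics/c4.png",250,150,200,150,4)
E
```

```text
at [ 529.8 -147.1   93.1] yerr/turn deg [ 0.3  -0.07  0.54] F [-0.01 -0.98 -0.18] w 0.214 t 12.0 q [-0.48  0.38  1.7   0.    1.07 -2.22]
[1.0, -0.8, -1.9, 0.3, -0.07, 0.54, 1.0]
```

View pics/c4.png

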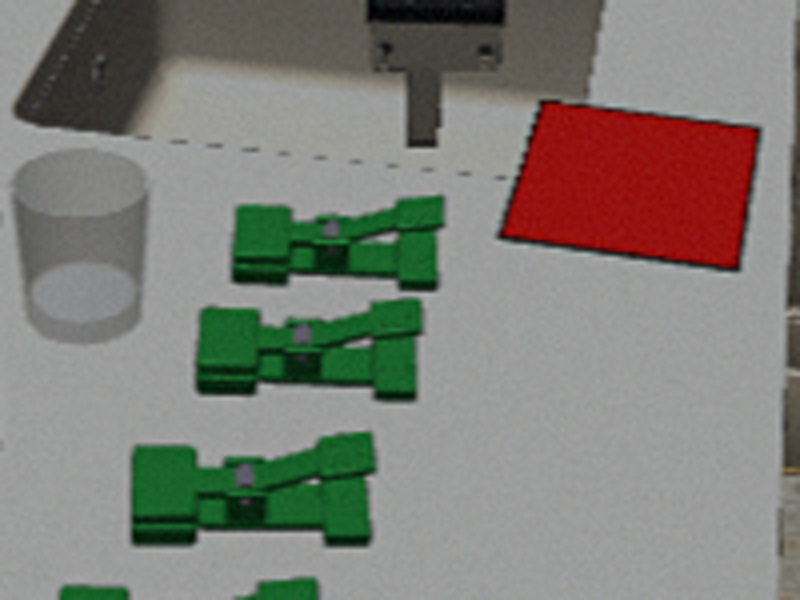

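View pics/top3.png

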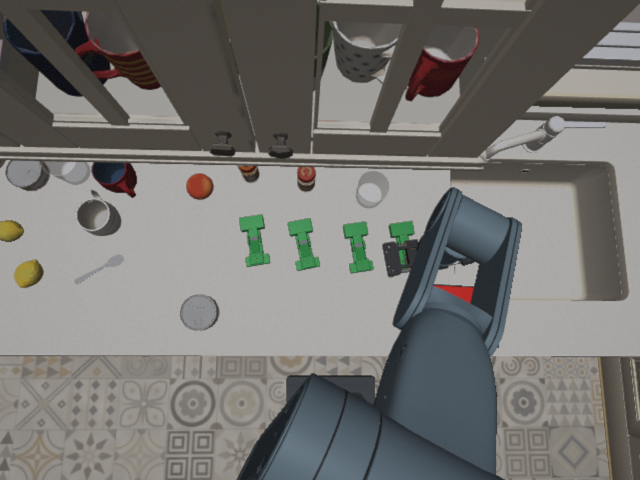

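```bash
python3 - <<'E'
from fit import *
crop("pics/top0.png","pics/c5.png",415,255,140,100,5)
crop("pics/side0.png","pics/c6.png",345,110,130,120,5)
for uv in((386,177),(440,181),(436,216),(376,208),(404,128),(402,175)): print(uv,ray("side",*uv,0).round())
for uv in((453,280),(453,180),(540,300),(620,300),(520,300)): print(uv,ray("top",*uv,0).round())
ims={n:cv2.imread(f"pics/{n}3.png") for n in("top","side")}
for p0 in((576,-22,.18),(580,-140,.15),(581,116,.2)):
  for n in("side","top"):
    p,f=fit(ims,p0,(n,)); print(n,p.round(3),f.round(2))
E
```

```text
(386, 177) [ 468. -369.    0.]
(440, 181) [ 323. -379.    0.]
(436, 216) [ 328. -193.    0.]
(376, 208) [ 477. -198.    0.]
(404, 128) [ 445. -712.    0.]
(402, 175) [ 427. -390.    0.]
(453, 280) [ 493. -268.    0.]
(453, 180) [ 761. -280.    0.]
(540, 300) [ 445. -493.    0.]
(620, 300) [ 447. -706.    0.]
(520, 300) [ 444. -441.    0.]
side [ 5.76126e+02 -2.37380e+01  1.96000e-01] 0.5
top [ 5.77972e+02 -2.05900e+01  1.47000e-01] 0.18
side [ 5.77873e+02 -1.40256e+02  1.18000e-01] 0.57
top [ 5.80730e+02 -1.43006e+02  2.15000e-01] 0.61
side [5.82000e+02 1.15177e+02 2.20000e-01] 0.13
top [5.83181e+02 1.18808e+02 2.06000e-01] 0.16
```

View pics/c5.png

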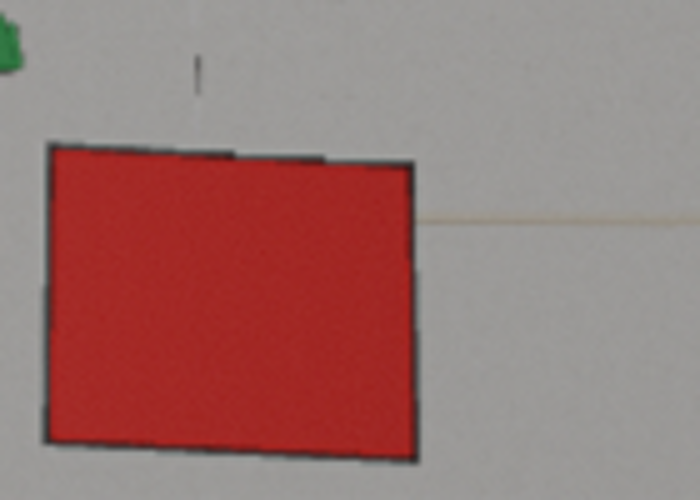

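View pics/c6.png

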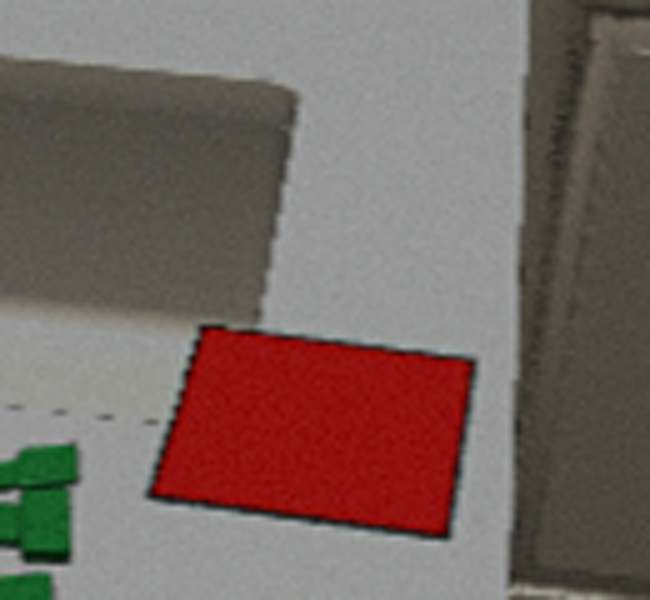

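The sink edge is at x>445, y<-268, so part of the mat overlaps it. I'll aim for the mat's left strip, with the clip centre at about (406,-231) and yaw about -2°. Now I'll straddle clip 4 at its hinge.

```bash
python3 plan.py 580 -140 60 9 5 -0.2
```

```text
at [ 528.5 -146.5   91.1] yerr/turn deg [ 0.4  -0.23  0.54] F [ 0.2   0.04 -0.76] w 0.298 t 12.1 q [-0.48  0.38  1.7   0.    1.07 -2.22]
[-10.4, -0.5, 6.2, 0.08, -0.05, 0.11, -0.2]
[-10.4, -0.4, 6.2, 0.08, -0.05, 0.11, -0.2]
[-10.4, -0.4, 6.2, 0.08, -0.05, 0.11, -0.2]
[-10.4, -0.4, 6.2, 0.08, -0.05, 0.11, -0.2]
[-10.4, -0.4, 6.2, 0.08, -0.05, 0.11, -0.2]
```

>>> arm_command:
  targets:
    - [-10,0,0,0.1,0,0.1,-0.3]
    - [-11,0,6,0.1,0,0.1,-0.3]
    - [-11,0,6,0,0,0.1,-0.3]
    - [-11,0,6,0,0,0.1,-0.3]
    - [-6,0,6,0,0,0,-0.3]
    - [0,0,0,0,0,0,-0.3]
    - [0,0,0,0,0,0,-0.3]

```text
time_s: 12.8
ee_pos: [579.7, -136.0, 59.4]
orientation: [0.25, -3.121, -0.011]
ft_force: [0.3, 0.3, 0.3]
width: 0.651
```

```bash
python3 plan.py 580 -140 8 9 5 -0.3
```

```text
at [ 579.7 -136.    59.4] yerr/turn deg [ 0.45 -0.56  0.14] F [0.28 0.34 0.29] w 0.651 t 12.8 q [-0.42  0.49  1.61  0.    1.06 -2.15]
[-0.0, -0.9, 10.3, 0.09, -0.11, 0.03, -0.3]
[-0.0, -0.9, 10.3, 0.09, -0.11, 0.03, -0.3]
[0.0, -0.8, 10.3, 0.09, -0.11, 0.03, -0.3]
[0.0, -0.8, 10.3, 0.09, -0.11, 0.03, -0.3]
[0.1, -0.8, 10.3, 0.09, -0.11, 0.03, -0.3]
```

>>> arm_command:
  targets:
    - [0,-1.5,8,0.1,-0.1,0,-0.3]
    - [0,-1.5,10,0.1,-0.1,0,-0.3]
    - [0,-1,10,0,-0.1,0,-0.3]
    - [0,-0.5,10,0,-0.1,0,-0.3]
    - [0,0,8,0,0,0,-0.3]
    - [0,0,0,0,0,0,-0.3]
    - [0,0,0,0,0,0,-0.3]

```text
time_s: 13.5
ee_pos: [578.4, -141.0, 8.9]
orientation: [0.248, -3.128, -0.007]
ft_force: [0.4, -0.1, 0.3]
width: 0.65
```

```bash
python3 plan.py 580 -140 6 9 2 -0.3; python3 - <<'E'
from fit import *
cv2.imwrite("pics/side4.png",snapshot("side")[:,:,::-1])
crop("pics/side4.png","pics/c7.png",260,130,200,150,4)
E
```

```text
at [ 578.4 -141.     8.9] yerr/turn deg [ 0.27 -0.22  0.07] F [ 0.44 -0.14  0.34] w 0.65 t 13.5 q [-0.43  0.55  1.65  0.    0.94 -2.16]
[-0.9, 0.3, 1.5, 0.14, -0.11, 0.04, -0.3]
[-0.9, 0.3, 1.5, 0.14, -0.11, 0.04, -0.3]
```

View pics/c7.png

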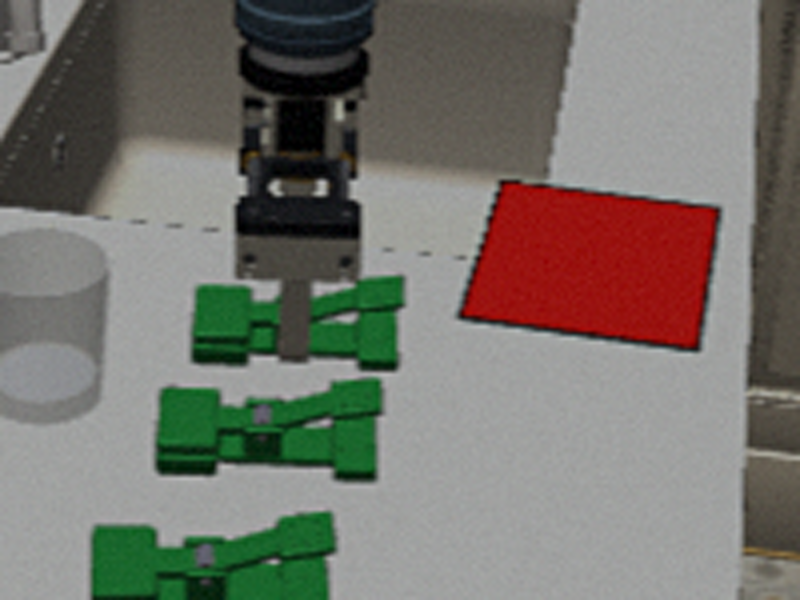

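The finger lies beside the hinge cheek, at about (295,320) in the crop. I'll lower slightly and close lightly.

>>> arm_command:
  targets:
    - [0,0,1.5,0.1,-0.1,0,0.2]
    - [0,0,1,0,0,0,0.4]
    - [0,0,0,0,0,0,0.4]
    - [0,0,0,0,0,0,0.4]
    - [0,0,0,0,0,0,0.4]

```text
time_s: 14.05
ee_pos: [579.4, -141.2, 7.7]
orientation: [-0.249, 3.132, 0.002]
ft_force: [0.1, -0.7, -1.1]
width: 0.364
```

```bash
python3 plan.py 406 -231 6 -2.3 20 0.4
```

```text
at [ 579.4 -141.2    7.7] yerr/turn deg [8.000e-02 1.000e-02 1.139e+01] F [ 0.07 -0.65 -1.15] w 0.364 t 14.05 q [-0.43  0.55  1.66  0.    0.93 -2.16]
[9.3, -3.1, 0.1, 0.0, 0.0, 0.57, 0.4]
[9.2, -3.2, 0.1, 0.0, 0.0, 0.57, 0.4]
[9.2, -3.2, 0.1, 0.0, 0.0, 0.57, 0.4]
[9.2, -3.3, 0.1, 0.0, 0.0, 0.57, 0.4]
[9.1, -3.4, 0.1, 0.0, 0.0, 0.57, 0.4]
[9.1, -3.5, 0.1, 0.0, 0.0, 0.57, 0.4]
[9.1, -3.6, 0.1, 0.0, 0.0, 0.57, 0.4]
[9.0, -3.7, 0.1, 0.0, 0.0, 0.57, 0.4]
[9.0, -3.8, 0.1, 0.0, 0.0, 0.57, 0.4]
[9.0, -3.9, 0.1, 0.0, 0.0, 0.57, 0.4]
[8.9, -4.0, 0.1, 0.0, 0.0, 0.57, 0.4]
[8.9, -4.1, 0.1, 0.0, 0.0, 0.57, 0.4]
[8.8, -4.1, 0.1, 0.0, 0.0, 0.57, 0.4]
[8.8, -4.2, 0.1, 0.0, 0.0, 0.57, 0.4]
[8.8, -4.3, 0.1, 0.0, 0.0, 0.57, 0.4]
[8.7, -4.4, 0.1, 0.0, 0.0, 0.57, 0.4]
[8.7, -4.5, 0.1, 0.0, 0.0, 0.57, 0.4]
[8.6, -4.6, 0.1, 0.0, 0.0, 0.57, 0.4]
[8.6, -4.7, 0.1, 0.0, 0.0, 0.57, 0.4]
[8.5, -4.8, 0.1, 0.0, 0.0, 0.57, 0.4]
```

>>> arm_command:
  targets:
    - [0,0,2,0,0,0,0.4]

```text
time_s: 14.15
ee_pos: [579.5, -141.2, 7.5]
orientation: [-0.249, 3.131, 0.002]
ft_force: [-8.7, 3.0, 26.5]
width: 0.365
```

>>> arm_command:
  targets:
    - [3,-1,1,0,0,0.3,0.4]
    - [6,-2,1,0,0,0.5,0.4]
    - [8,-3,1,0,0,0.6,0.4]
    - [8,-3,1,0,0,0.6,0.4]

```text
time_s: 14.55
ee_pos: [561.0, -154.6, 7.7]
orientation: [-0.191, 3.123, -0.004]
ft_force: [3.1, 0.6, 5.7]
width: 0.363
```

The clip is held and stays pressed lightly on the worktop. I'll continue the slide.

>>> arm_command:
  targets:
    - [9,-3,0.8,0,0,0.6,0.4]
    - [9,-3,0.8,0,0,0.6,0.4]
    - [9,-3,0.8,0,0,0.6,0.4]
    - [9,-3,0.8,0,0,0.6,0.4]
    - [9,-3.5,0.8,0,0,0.6,0.4]
    - [9,-3.5,0.8,0,0,0.6,0.4]

```text
time_s: 15.15
ee_pos: [515.8, -184.1, 7.8]
orientation: [-0.08, 3.106, -0.017]
ft_force: [3.5, 1.3, 5.4]
width: 0.364
```

```bash
python3 plan.py 406 -231 6 -2.3 10 0.4
```

```text
at [ 515.8 -184.1    7.8] yerr/turn deg [-0.59  1.97  5.24] F [3.49 1.31 5.35] w 0.364 t 15.15 q [-0.55  0.47  1.82  0.01  0.82 -2.18]
[11.2, -4.1, -0.2, -0.06, 0.2, 0.52, 0.4]
[11.2, -4.2, -0.1, -0.06, 0.2, 0.52, 0.4]
[11.1, -4.3, -0.1, -0.06, 0.2, 0.52, 0.4]
[11.1, -4.4, -0.1, -0.06, 0.2, 0.52, 0.4]
[11.0, -4.5, -0.0, -0.06, 0.2, 0.52, 0.4]
[11.0, -4.6, 0.0, -0.06, 0.2, 0.52, 0.4]
[11.0, -4.7, 0.0, -0.06, 0.2, 0.52, 0.4]
[10.9, -4.8, 0.1, -0.06, 0.2, 0.52, 0.4]
[10.9, -4.9, 0.1, -0.06, 0.2, 0.52, 0.4]
[10.8, -5.0, 0.1, -0.06, 0.2, 0.52, 0.4]
```

>>> arm_command:
  targets:
    - [4,-2,0.5,-0.2,0.6,0.3,0.4]
    - [0,0,0.5,-0.2,0.6,0,0.4]

```text
time_s: 15.35
ee_pos: [510.9, -187.3, 7.4]
orientation: [-0.068, 3.128, -0.007]
ft_force: [-0.7, 2.4, 7.5]
width: 0.362
```

```bash
python3 plan.py 406 -231 7 -2.3 12 0.4; python3 - <<'E'
from fit import *
cv2.imwrite("pics/side5.png",snapshot("side")[:,:,::-1])
crop("pics/side5.png","pics/c8.png",290,140,160,110,5)
E
```

```text
at [ 510.9 -187.3    7.4] yerr/turn deg [-0.25  0.77  4.78] F [-0.75  2.41  7.48] w 0.362 t 15.35 q [-0.56  0.47  1.81  0.    0.85 -2.18]
[8.9, -3.3, -0.1, -0.02, 0.06, 0.4, 0.4]
[8.9, -3.3, -0.1, -0.02, 0.06, 0.4, 0.4]
[8.8, -3.4, -0.0, -0.02, 0.06, 0.4, 0.4]
[8.8, -3.4, -0.0, -0.02, 0.06, 0.4, 0.4]
[8.8, -3.5, -0.0, -0.02, 0.06, 0.4, 0.4]
[8.8, -3.6, -0.0, -0.02, 0.06, 0.4, 0.4]
[8.7, -3.6, -0.0, -0.02, 0.06, 0.4, 0.4]
[8.7, -3.7, -0.0, -0.02, 0.06, 0.4, 0.4]
[8.7, -3.7, 0.0, -0.02, 0.06, 0.4, 0.4]
[8.7, -3.8, 0.0, -0.02, 0.06, 0.4, 0.4]
[8.6, -3.9, 0.0, -0.02, 0.06, 0.4, 0.4]
[8.6, -3.9, 0.0, -0.02, 0.06, 0.4, 0.4]
```

View pics/c8.png

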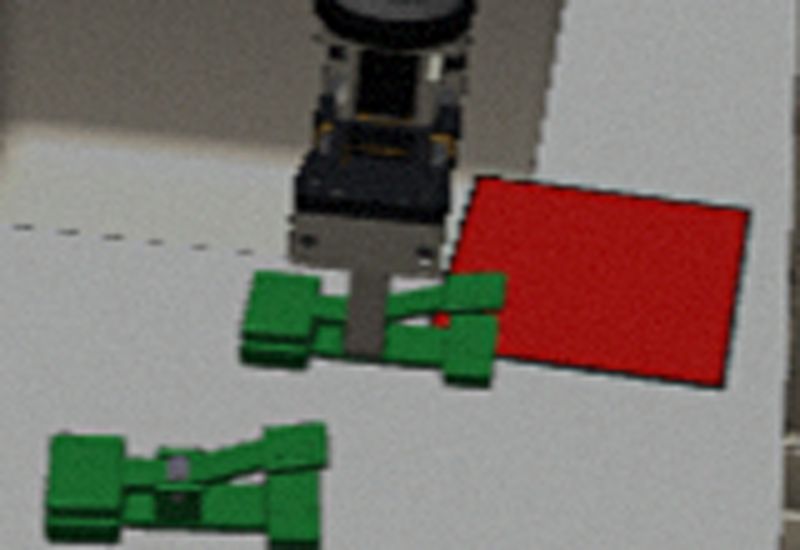

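The clip is flat and flush on the worktop, with its tail crossing the mat edge. I'll continue more slowly and correct the tilt.

>>> arm_command:
  targets:
    - [4,-1.5,0.6,-0.1,0.4,0.3,0.4]
    - [7,-2.6,0.6,-0.1,0.4,0.4,0.4]
    - [7,-2.6,0.7,-0.1,0.4,0.4,0.4]
    - [7,-2.7,0.7,-0.1,0.4,0.4,0.4]
    - [7,-2.7,0.7,-0.1,0.4,0.4,0.4]
    - [7,-2.8,0.7,-0.1,0.4,0.4,0.4]
    - [7,-2.8,0.7,-0.1,0.4,0.4,0.4]

```text
time_s: 16.1
ee_pos: [474.8, -209.8, 7.3]
orientation: [-0.008, -3.121, 0.001]
ft_force: [2.1, 0.9, 5.7]
width: 0.362
```

```bash
python3 plan.py 406 -231 7 -2.3 8 0.4
```

```text
at [ 474.8 -209.8    7.3] yerr/turn deg [-0.04 -1.17  2.02] F [2.13 0.87 5.75] w 0.362 t 16.1 q [-0.62  0.46  1.84 -0.02  0.86 -2.18]
[8.6, -2.7, 0.2, -0.01, -0.15, 0.25, 0.4]
[8.6, -2.7, 0.2, -0.01, -0.15, 0.25, 0.4]
[8.6, -2.8, 0.2, -0.01, -0.15, 0.25, 0.4]
[8.5, -2.8, 0.1, -0.01, -0.15, 0.25, 0.4]
[8.5, -2.8, 0.1, -0.01, -0.15, 0.25, 0.4]
[8.5, -2.9, 0.1, -0.01, -0.15, 0.25, 0.4]
[8.5, -2.9, 0.1, -0.01, -0.15, 0.25, 0.4]
[8.5, -3.0, 0.1, -0.01, -0.15, 0.25, 0.4]
```

>>> arm_command:
  targets:
    - [7,-2.2,0.7,0,-0.1,0.2,0.4]
    - [7,-2.2,0.7,0,-0.1,0.2,0.4]
    - [7,-2.2,0.7,0,0,0.2,0.4]
    - [7,-2.3,0.7,0,0,0.2,0.4]
    - [7,-2.3,0.7,0,0.1,0.2,0.4]
    - [7,-2.4,0.7,0,0.1,0.2,0.4]

```text
time_s: 16.7
ee_pos: [439.2, -226.1, 7.4]
orientation: [-0.045, -3.135, 0.009]
ft_force: [3.7, 1.1, 6.6]
width: 0.361
```

```bash
python3 plan.py 406 -231 7 -2.3 6 0.4
```

```text
at [ 439.2 -226.1    7.4] yerr/turn deg [-0.34 -0.34  0.66] F [3.71 1.07 6.57] w 0.361 t 16.7 q [-0.7   0.41  1.92 -0.01  0.81 -2.23]
[5.5, -1.0, 0.1, -0.06, -0.06, 0.11, 0.4]
[5.5, -1.0, 0.1, -0.06, -0.06, 0.11, 0.4]
[5.5, -1.0, 0.1, -0.06, -0.06, 0.11, 0.4]
[5.5, -1.0, 0.1, -0.06, -0.06, 0.11, 0.4]
[5.5, -1.0, 0.1, -0.06, -0.06, 0.11, 0.4]
[5.5, -1.0, 0.1, -0.06, -0.06, 0.11, 0.4]
```

>>> arm_command:
  targets:
    - [7,-0.5,0.7,0,0,0.1,0.4]
    - [7,-0.5,0.7,0,0,0.1,0.4]
    - [6,-0.5,0.6,0,0,0.1,0.4]
    - [5,-0.5,0.6,0,0,0,0.4]
    - [3,0,0.5,0,0,0,0.4]
    - [0,0,0.3,0,0,0,0.4]

```text
time_s: 17.3
ee_pos: [416.0, -231.9, 7.6]
orientation: [0.057, 3.136, -0.021]
ft_force: [1.5, 1.3, 5.1]
width: 0.363
```

```bash
python3 plan.py 406 -231 7 -2.3 2 0.4; python3 - <<'E'
from fit import *
for n in("side","top"): cv2.imwrite(f"pics/{n}6.png",snapshot(n)[:,:,::-1])
crop("pics/side6.png","pics/c9.png",310,140,160,110,5)
E
```

```text
at [ 416.  -231.9    7.6] yerr/turn deg [-0.75  0.3   0.22] F [1.51 1.28 5.14] w 0.363 t 17.3 q [-0.74  0.38  1.97 -0.01  0.78 -2.27]
[5.0, 0.3, 0.3, -0.38, 0.15, 0.11, 0.4]
[5.0, 0.3, 0.3, -0.38, 0.15, 0.11, 0.4]
```

View pics/c9.png

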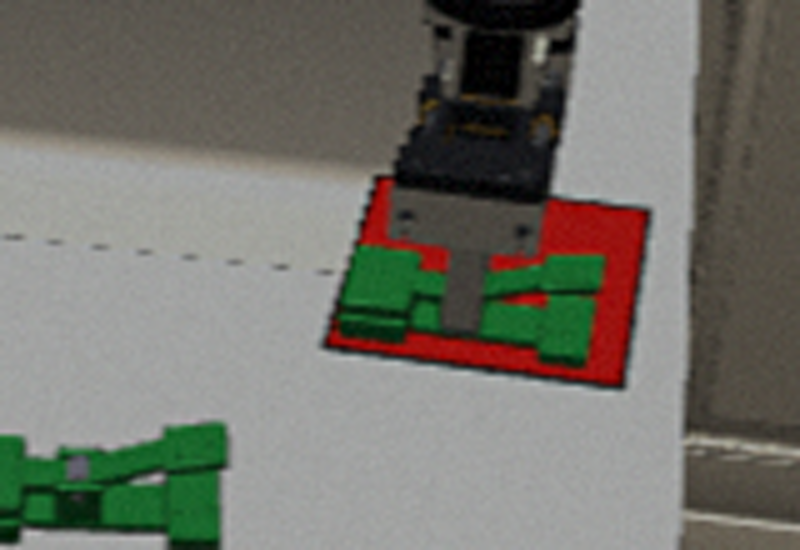

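View pics/top6.png

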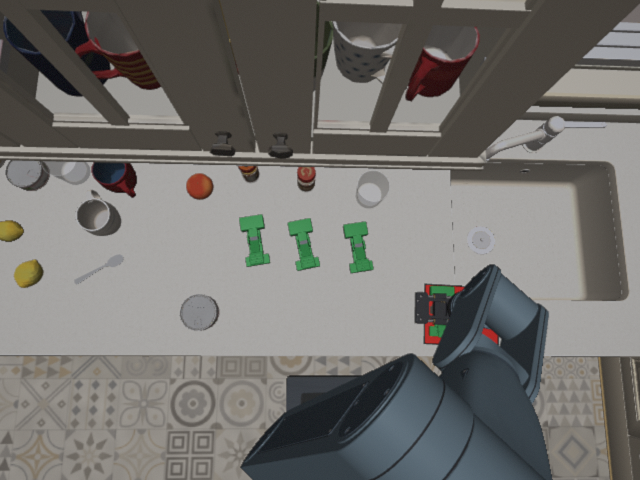

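The clip is aligned on the mat, but the jaw end is close to the edge, so it needs another 10 mm toward the robot.

>>> arm_command:
  targets:
    - [4,0,0.6,-0.2,0.1,0,0.4]
    - [4,0,0.6,-0.2,0.1,0,0.4]
    - [3,0,0.5,-0.2,0,0,0.4]
    - [0,0,0.3,0,0,0,0.4]

```text
time_s: 17.8
ee_pos: [407.8, -233.9, 7.3]
orientation: [0.057, 3.135, -0.009]
ft_force: [0.4, 2.5, 7.7]
width: 0.364
```

```bash
python3 plan.py 406 -231 7 -2.3 2 0.4
```

```text
at [ 407.8 -233.9    7.3] yerr/turn deg [-0.34  0.37  0.2 ] F [0.42 2.55 7.66] w 0.364 t 17.8 q [-0.76  0.38  1.98 -0.    0.77 -2.29]
[1.0, 1.4, 0.1, -0.17, 0.19, 0.1, 0.4]
[1.0, 1.4, 0.1, -0.17, 0.19, 0.1, 0.4]
```

>>> arm_command:
  targets:
    - [0,0,0,0,0,0,-0.1]
    - [0,0,0,0,0,0,-0.3]
    - [0,0,0,0,0,0,-0.3]
    - [0,0,-8,0,0,0,-0.3]
    - [0,0,-15,0,0,0,-0.3]
    - [0,0,-20,0,0,0,-0.3]
    - [0,0,-20,0,0,0,-0.3]
    - [0,0,-10,0,0,0,0.5]
    - [0,0,0,0,0,0,1]
    - [0,0,0,0,0,0,1]

```text
time_s: 18.8
ee_pos: [403.9, -231.3, 81.6]
orientation: [-0.055, -3.139, 0.001]
ft_force: [-0.3, 1.2, 0.3]
width: 0.443
```

```bash
python3 plan.py 356 -232 60 -2.3 6 1; python3 - <<'E'
from fit import *
ims={}
for n in("side","top"): ims[n]=snapshot(n)[:,:,::-1].copy(); cv2.imwrite(f"pics/{n}7.png",ims[n])
crop("pics/side7.png","pics/c10.png",310,140,160,110,5)
crop("pics/top7.png","pics/c11.png",410,265,120,90,6)
print(fit(ims,(407,-233,-.04),("side",)))
E
```

```text
at [ 403.9 -231.3   81.6] yerr/turn deg [-0.04 -0.14  0.28] F [-0.27  1.15  0.28] w 0.443 t 18.8 q [-0.76  0.26  1.92 -0.    0.97 -2.29]
[8.0, -0.4, 3.6, -0.01, -0.02, 0.05, 1.0]
[8.0, -0.4, 3.6, -0.01, -0.02, 0.05, 1.0]
[8.0, -0.4, 3.6, -0.01, -0.02, 0.05, 1.0]
[8.0, -0.4, 3.6, -0.01, -0.02, 0.05, 1.0]
[8.0, -0.4, 3.6, -0.01, -0.02, 0.05, 1.0]
[8.0, -0.4, 3.6, -0.01, -0.02, 0.05, 1.0]
(array([ 4.06685557e+02, -2.37275641e+02, -3.29942098e-02]), np.float64(0.16740262308047194))
```

View pics/c10.png

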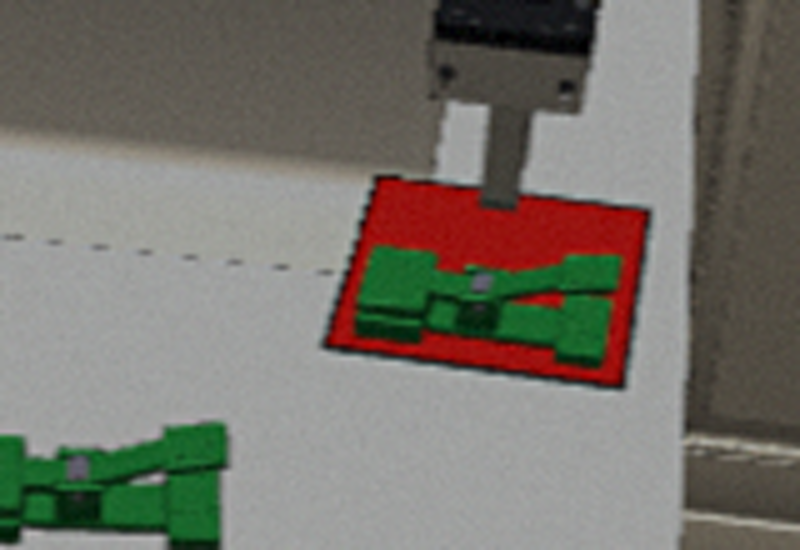

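View pics/c11.png

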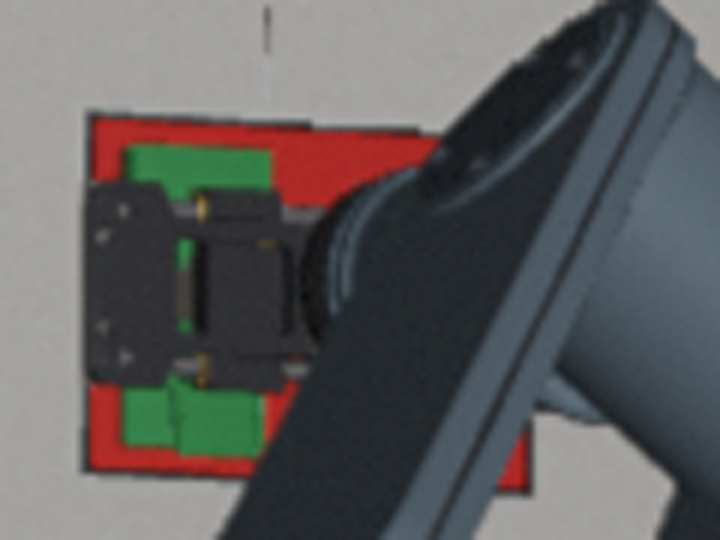

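The clip lies wholly on the mat, with red visible all round it. Now the confirming press at the pad, at about (355,-233).

>>> arm_command:
  targets:
    - [7,0,0,0,0,0,1]
    - [9,-0.5,0,0,0,0,1]
    - [10,-0.5,0,0,0,0,1]
    - [9,0,4,0,0,0,1]
    - [7,0,4,0,0,0,1]
    - [3,0,4,0,0,0,1]
    - [0,0,4,0,0,0,1]
    - [0,0,0,0,0,0,1]

```text
time_s: 19.7
ee_pos: [352.0, -228.7, 61.4]
orientation: [-0.057, -3.133, -0.007]
ft_force: [0.3, 0.0, 0.1]
width: 0.002
```

```bash
python3 plan.py 355 -233 44 -2.3 4 1
```

```text
at [ 352.  -228.7   61.4] yerr/turn deg [ 0.24 -0.45  0.2 ] F [0.25 0.05 0.11] w 0.002 t 19.7 q [-0.84  0.22  2.03 -0.    0.9  -2.37]
[-0.8, -1.1, 4.3, 0.06, -0.11, 0.05, 1.0]
[-0.8, -1.1, 4.3, 0.06, -0.11, 0.05, 1.0]
[-0.8, -1.0, 4.3, 0.06, -0.11, 0.05, 1.0]
[-0.8, -1.0, 4.3, 0.06, -0.11, 0.05, 1.0]
```

>>> arm_command:
  targets:
    - [-1,-1.5,4,0,-0.2,0,1]
    - [-1,-1.5,4,0,-0.2,0,1]
    - [-0.5,-1.5,4,0,0,0,1]
    - [-0.5,0,3,0,0,0,1]
    - [0,0,0,0,0,0,1]

```text
time_s: 20.2
ee_pos: [356.1, -234.2, 44.9]
orientation: [0.056, 3.141, 0.006]
ft_force: [-0.4, 1.1, 0.6]
width: 0.005
```

>>> arm_command:
  targets:
    - [0,0,3,0,0,0,1]
    - [0,0,3,0,0,0,1]
    - [0,0,3,0,0,0,1]
    - [0,0,3,0,0,0,1]

```text
time_s: 20.6
ee_pos: [355.7, -234.2, 32.6]
orientation: [-0.055, -3.141, -0.005]
ft_force: [-3.6, -0.0, 2.5]
width: 0.005
```

>>> arm_command:
  targets:
    - [0,0,2.5,0,0,0,1]
    - [0,0,1.5,0,0,0,1]
    - [0,0,0,0,0,0,1]

```text
time_s: 20.9
ee_pos: [355.0, -234.2, 28.1]
orientation: [-0.054, -3.139, -0.005]
ft_force: [-1.8, 0.1, 4.7]
width: 0.006
```

>>> arm_command:
  targets:
    - [0,0,-8,0,0,0,1]
    - [0,0,-15,0,0,0,1]
    - [0,0,-25,0,0,0,1]
    - [0,0,-30,0,0,0,1]
    - [0,0,-40,0,0,0,1]
    - [0,0,-30,0,0,0,1]
    - [0,0,0,0,0,0,1]

```text
time_s: 21.6
ee_pos: [357.6, -234.0, 183.9]
orientation: [0.056, 3.137, 0.007]
ft_force: [0.1, -0.7, -0.3]
width: 0.007
```

```bash
python3 plan.py 350 50 200 -2.3 8 1
```

```text
at [ 357.6 -234.   183.9] yerr/turn deg [0.25 0.22 0.25] F [ 0.08 -0.74 -0.33] w 0.007 t 21.6 q [-0.85  0.06  1.86  0.01  1.22 -2.38]
[2.2, 35.5, -1.9, 0.03, 0.03, 0.03, 1.0]
[2.2, 35.5, -1.9, 0.03, 0.03, 0.03, 1.0]
[2.2, 35.5, -1.9, 0.03, 0.03, 0.03, 1.0]
[2.3, 35.5, -1.9, 0.03, 0.03, 0.03, 1.0]
[2.3, 35.4, -1.9, 0.03, 0.03, 0.03, 1.0]
[2.3, 35.4, -2.0, 0.03, 0.03, 0.03, 1.0]
[2.3, 35.4, -2.0, 0.03, 0.03, 0.03, 1.0]
[2.3, 35.4, -2.0, 0.03, 0.03, 0.03, 1.0]
```

It gave 4.7 N at 13 mm down, so this clip is tired. I'll move the arm aside for a final look.

>>> arm_command:
  targets:
    - [0,20,0,0,0,0,1]
    - [0,30,0,0,0,0,1]
    - [0,35,0,0,0,0,1]
    - [0,35,0,0,0,0,1]
    - [0,35,0,0,0,0,1]
    - [0,30,0,0,0,0,1]
    - [0,20,0,0,0,0,1]
    - [0,0,0,0,0,0,1]
    - [0,0,0,0,0,0,1]

```text
time_s: 22.5
ee_pos: [364.4, -20.7, 182.2]
orientation: [0.059, 3.135, 0.01]
ft_force: [-0.2, -0.5, 0.4]
width: 0.003
```

```bash
python3 - <<'E'
from fit import *
s=sense();print(s['ee_pos'],s['ft_force'],s['time_s'])
ims={}
for n in("side","top"): ims[n]=snapshot(n)[:,:,::-1].copy(); cv2.imwrite(f"pics/{n}8.png",ims[n])
for p0 in((407,-233,-.04),(589,240,.19),(581,117,.2),(576,-22,.18)):
  for n in("side","top"):
    p,f=fit(ims,p0,(n,)); print(n,p.round(3),f.round(2))
E
```

```text
[364.40895972 -20.71648987 182.16892254] [-0.24111902 -0.49019163  0.36762493] 22.5
side [ 4.08054e+02 -2.36971e+02 -3.10000e-02] 0.17
top [ 4.11066e+02 -2.34746e+02 -4.10000e-02] 0.52
side [5.88964e+02 2.40592e+02 2.12000e-01] 0.13
top [5.91040e+02 2.41926e+02 1.98000e-01] 0.17
side [5.81260e+02 1.14897e+02 2.11000e-01] 0.13
top [5.82228e+02 1.17896e+02 2.20000e-01] 0.16
side [ 5.7550e+02 -2.4871e+01  1.6500e-01] 0.14
top [ 5.77438e+02 -2.04860e+01  1.50000e-01] 0.18
```

View pics/top8.png

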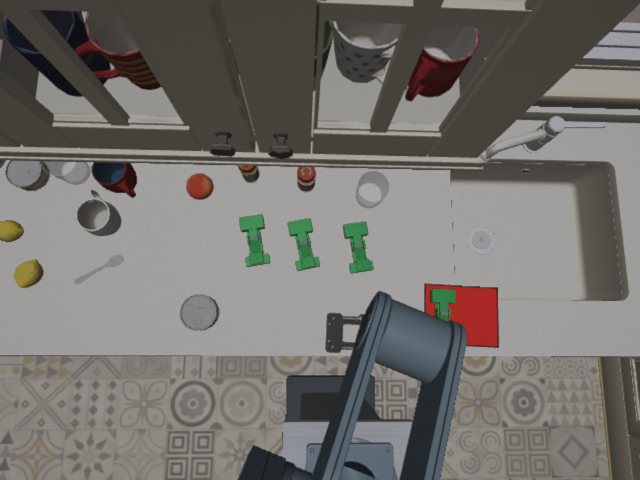

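View pics/side8.png

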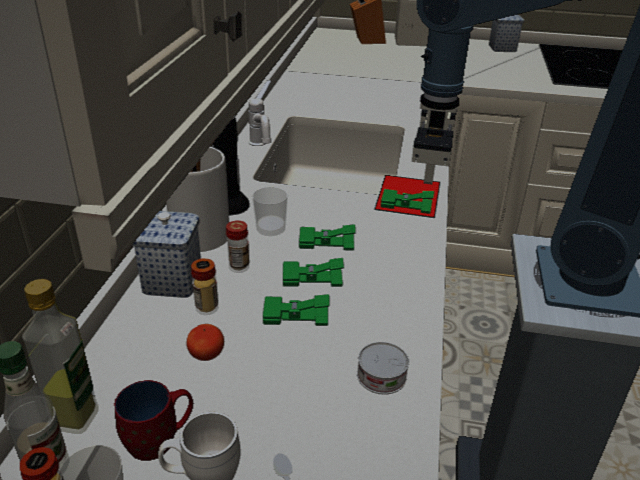

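The tired clip is on the mat (side view 408,197). The three sound clips, the tin, the jars and the glass are at their starting pixels, and the arm is clear.

```bash
python3 -c "
from rig import *
print(job_done())"
```

```text
the job is handed in; nothing more can be done
None
```

The tired clip is the one that was furthest right from the robot, next to the mat. It now lies wholly on the red mat, and the job was handed in at about 22.6 s.

- **Finding it:** I pressed all four pads about 11–13 mm down.

| Clip, left to right | Depth pressed | Push back |
|---|---|---|
| 1 | about 11 mm | 15.3 N |
| 2 | 13 mm | 14.7 N |
| 3 | 13 mm | 14.4 N |
| 4 | 12 mm | 4.5–5 N (tired) |

- **Sliding it:** I held the tired clip by its hinge cheeks and slid it with a light downward bias, about 5–8 N at the readings during the slide. It looked flat on the worktop in the pictures I took on the way. The tool tilted by up to 2° during the slide and I corrected it. One earlier press-down reading reached 26 N.
- **Confirming it:** The press on the mat gave 4.7 N at about 13 mm.
- **Last checks:** The clip's centre is at about (407, -235) mm, with red mat visible all round it before the last press. The sound clips' fits match their starting poses within the 2–4 mm by which the two cameras disagree. The tin, jars and glass show no movement.
- **Less certain:** The final top-view fit of the tired clip was poor because the arm covered part of it. For its final position I relied on the side view and the gripper's position when it let go.

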